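# Clamp a vial rack on the bench shaker with its cam-lever bolt

### The arm

A 6-joint arm with a two-finger parallel gripper is mounted at the origin on a cart in front of the work surface, level with it; the furniture and walls round the work are solid. World frame = base frame: x ahead of the robot, y to its left, z up, the work surface at z = 0. Lengths are in m, angles in rad, forces in N, time in s.
With the tool pointing down it reaches from about 0.25 to 0.725 m from the base axis. Payload 4 kg.
Tool frame: the origin (TCP) lies at the very end of the fingers, on their centre line; the grasp point (between the pads) lies bot.grip_point_offset behind it (bot.grip_point_offset is the distance from the TCP to the grasp point, in m); x points along the fingers, z is the direction in which the jaws open and shut, and the axes are right-handed (so a half turn about x gives the same grasp; the last joint's range is limited). The gripper opens to 85 mm and grips with 20 to 120 N. Pads are 22 mm wide; open, the fingers measure 114 mm over their backs; the gripper's body (76 mm by 85 mm) begins 54 mm behind the grasp point. The pads swing forward as they close: fully open they stand 13 mm farther back than shut.
Start: joints at [-1.321, 0.241, 0.005, 1.335, 0, 1.571], TCP at [0.124, -0.484, 0.231] pointing down, gripper open.
Joint ranges: [-2.72, 2.72], [-1.05, 1.87], [-1.09, 1.28], [-1.99, 2.15], [-1.42, 1.44], [-3.14, 3.14]. Speed limits (rad/s): [2.79, 2.79, 3.14, 3.14, 3.14, 3.14].

### API

Orientations are given as a unit quaternion [x, y, z, w].
In Python, from rig import status, eyes, bot gives the robot as it stands.
- The arm moves only by the tool arm_command, never from a script. Its argument "targets" is one flat list of numbers, 7 for each row, row after row: the opening, from 0 (shut) to 1 (fully open), then the shift along the world's x, y, z in units of 250 mm (1.0 is 250 mm), then the turn, a rotation vector about the world's x, y, z in units of pi/2 rad (1.0 is pi/2 rad). A call has 1 to 12 rows; each row is the pose to reach, as a shift and turn from the pose measured when the call began; what a row does not reach only later rows make up. A row lasts 1/12 s, in which the tool goes at most 41.7 mm and 7.16 degrees, less where a joint would pass 70% of its speed; a pose out of reach is approached as far as the arm can. A call with a number of a shift or a turn outside -1 to 1 is refused whole. A call with a gripper value outside its range is refused whole. The fingers move at their own pace and stop on an object; "force" is the grip in N (left out, the last holds). Time passes only in rows, so rows that repeat a pose let the fingers close. It gives the time, the measured TCP pose, the force and the opening at its end, in the units of the state.
- status.sense(): the state, without advancing time (a new reading comes with each control period).
- eyes.get_image(name): name is "side" or "top"; returns a dict with "frame" (480x640x3 uint8, red, green, blue), "fovy" (degrees; the focal length in pixels is half the picture's height over the tangent of half this angle, whatever the lens; pixels are square), "cx", "cy" (the principal point, pixels), "k1" (the pictures are not rectified: a ray, as slopes to the right and down, at radius r is drawn at 1 + k1 r^2 times it, then the intrinsics apply), "R" (3x3) and "t" (3): a world point X has camera coordinates R X + t. Camera axes: x right, y down, z forward; pixel columns grow to the right and rows downward; lengths in m; the calibration is good to about 2 mm. A picture is of the moment at which its call begins. There is no depth.
- bot.sign_off(): hands the job in, once; it reports no verdict.
The state is a dict: "time_s": time; "q": joint angles; "joint_velocities": joint speeds; "effort": joint torques, N m; "ee_pos": TCP position; "orientation": TCP orientation; "wrist_force": force on the tool from outside, world axes, zero at the start; "torque": the same for the moment, N m; "gripper_width": finger opening in m.
Only numpy, scipy, OpenCV 4.12 (cv2) and the standard library are available. Lean on these libraries where they do the work, as an engineer would, in place of code of your own. Each camera call takes 0.05 s, during which the arm holds its last target. There are 200 camera calls.

### The job

Clamp the vial rack on the bench shaker so that it cannot walk: slide the jaw up until its rubber face presses the rack gently and squarely against the fence, then screw the lever bolt clockwise with its lever standing up until it is finger-snug on the jaw, without overtightening it, and then fold its lever all the way down flat. Leave the beaker, the timer and the pipette where they are.

Things in the scene. Friction and masses are not known exactly. Their poses are not given: they have to be found in the camera images.
- shaker: White bench shaker with an aluminium top plate 190 (its x) x 300 (its y) mm, fixed. Origin: on the worktop under the plate's centre; z up, y runs along the plate from the lever bolt to the fence. Plate top at z = 58 mm. The fence is an upright aluminium angle across the +y end, 134 mm wide, 34 mm high over the plate.
- fence_face (a point): Middle of the fence's inner face, at shaker (0, 120, 74) mm; the shaker's axes. The rack's far side is to lie flat against it.
- rack_center (a point): Centre of the vial rack: a loose white block 110 (x) x 70 (y) x 30 (z) mm, with seven capped vials that reach 53 mm above the plate; 0.25 to 0.6 kg. It stands on the plate 4 to 14 mm short of the fence, turned up to 3 degrees. Its axes are nearly the shaker's. Against the fence this point is at shaker y = 85 mm.
- vial_rack: The same vial rack; origin at the centre of its underside.
- jaw: Sliding jaw: aluminium wall 100 mm wide (x), 10 thick, 45 high over the plate, with a 6 mm springy rubber facing (3 N/mm, 5 mm at most) towards the rack, and a slotted tongue behind it that runs in keeper rails under the bolt's head. Slides only along shaker y, 0 to 60 mm, rubs with 6 N, stays where left. Origin on the plate's top, 5 mm behind the rubber's face.
- jaw_back (a point): Push point: middle of the jaw wall's back (the face towards the lever bolt, looking to -y), 30 mm above the plate, 15 mm under the wall's top. Free way behind it to the bolt: 60 mm or more. The rubber starts 10 to 45 mm from the rack. Press the rack gently, 15 N at most: let go, the jaw springs back a little and still presses with up to 6 N.
- lever_bolt: Cam-lever bolt: steel stud at shaker (0, -75) mm, through the jaw's slot, thread already started in the plate. Origin on its vertical axis at the lever's pivot, 82 to 91 mm above the worktop; z up; sinks with the bolt, does not turn. Clockwise from above screws in, 8 mm a turn, 0.5 to 4.7 rad until its spring washers touch the jaw: unseen, as the jaw is worn. Stays where let go.
- lever_grip (a point): On the lever, 36 mm from the pivot, mid-thickness. z points to its free end (up while it stands), y along the pivot pin, x to the side it folds to. Dark steel, 22 mm wide (y), 9 thick (x), flat from 12 to 62 mm from the pivot, then kicked back 20 degrees to -x, ending at 74 mm. Standing, take it from above, fingers closing along x, and turn it like a key; it may fold down in any direction.
- lever_end (a point): In the lever's kicked-back tip, 68 mm from the pivot; same axes. Turning torque of the bolt: 0.03 N m thread drag, and from the touch on it climbs by about 0.15 N m per rad. Finger-snug is 0.12 to 0.2 N m (some 18 to 36 N on the jaw); above 0.22 N m (43 N) it is overtightened.
- lever (a joint): Fold angle of the lever: 0 upright, 1.571 folded flat and closed. Its cam presses the jaw down as it folds: on a snug bolt the resistance climbs to 0.2 to 0.4 N m near 0.6 rad (4 to 8 N at 50 mm from the pivot), fades out at 1.4 rad, then the lever snaps down and stays. On a loose bolt it folds more easily. Closed, it adds about 85 N on the jaw.
- beaker_250: Glass beaker, 74 mm wide, 95 mm high, loose on the worktop; bystander. Origin at its underside.
- timer: Small white timer, 64 x 68 x 18 mm, loose; bystander. Origin at its underside.
- micropipette: Micropipette lying on the worktop, 243 mm long, 27 mm thick, loose; bystander. Origin at its underside.

How it is judged:
On the way, in this order (a step that is already met when the one before it is completed fails the run):
1. the jaw holds the rack squarely against the fence, the lever still standing (y of rack_center in the frame of shaker above 0.0825 m and angle between the y axis of vial_rack and the y axis of shaker, either way round below 0.04 rad and contact force between jaw and vial_rack above 0.5 N and value of joint lever below 0.25 rad), for 0.2 s.
2. the bolt is screwed down snug on the jaw (over 15 N) with its lever still standing (contact force between lever_bolt and jaw above 15 N and value of joint lever below 0.25 rad), for 0.2 s.
At the end, for the whole second after the job is handed in: The lever is folded flat (over 1.5 rad), the bolt presses the jaw with 95 to 140 N, the rack lies at rest and upright against the fence (its centre beyond 82.5 mm in the shaker's y, square within 0.04 rad), and the jaw's rubber still presses on it (over 0.5 N) (y of rack_center in the frame of shaker above 0.0825 m and angle between the y axis of vial_rack and the y axis of shaker, either way round below 0.04 rad and contact force between jaw and vial_rack above 0.5 N and value of joint lever above 1.5 rad and contact force between lever_bolt and jaw between 95 and 140 N and angle between vial_rack's own z axis and vertical below 0.05 rad and linear speed of vial_rack below 0.01 m/s); the robot touches nothing.
It fails at once if the rack squeezed with more than 22 N (contact force between jaw and vial_rack above 22 N).
It fails at once if the bolt overtightened: over 43 N on the jaw with the lever still standing (contact force between lever_bolt and jaw above 43 N and value of joint lever below 0.05 rad).
It fails at once if the rack tipped by more than 0.2 rad (angle between vial_rack's own z axis and vertical above 0.2 rad).
It fails at once if the beaker, the timer or the micropipette moved by more than 20 mm (distance of any of beaker_250, timer, micropipette from where it was at the start of the episode above 0.02 m).
It also fails if it takes over 72 s, if anything falls off the work surface, if the arm or the gripper's body presses on something with over 40 N, if the wrist force passes 120 N, or if a joint passes its speed limit or range.

## Working session

There is one attempt and no reset: what is moved stays moved. The work goes in short steps, Python scripts to look and compute and a tool call to move; the robot and the scene stay as the last step left them, time stands still between calls to the robot, and variables do not carry over. Pictures are saved under pics/ and viewed, about 8 in all and at most 12, crops included, and the job is handed in when it is done.

Besides the shell and the picture viewer there is one more tool, called after "Call:" as name(argument=value, ...) on one line, values as JSON. arm_command: Moves the arm, as the interface text tells. Shifts and turns lie within -1 to 1; 1 stands for 250 mm of shift or pi/2 rad of turn. Its arguments: {"type":"object","properties":{"targets":{"type":"array"},"force":{"type":"number"}},"required":["targets"]}

```bash
mkdir -p pics
cat > h.py <<'E'
import numpy as np, cv2
from rig import status, eyes, bot
def cam(n, save=None):
    d=eyes.get_image(n)
    if save: cv2.imwrite('pics/'+save,d['frame'][:,:,::-1])
    return d
def K(d):
    f=240/np.tan(np.radians(d['fovy'])/2); return f
def ray(d,u,v):
    f=K(d); y=np.array([(u-d['cx'])/f,(v-d['cy'])/f]); p=y.copy()
    for _ in range(30): p=y/(1+d['k1']*(p@p))
    R=np.array(d['R']);t=np.array(d['t'])
    return -R.T@t, R.T@np.array([p[0],p[1],1.])
def onz(d,u,v,z):
    o,r=ray(d,u,v); return o+r*(z-o[2])/r[2]
def proj(d,X):
    c=np.array(d['R'])@np.array(X)+np.array(d['t']); p=c[:2]/c[2]; p=p*(1+d['k1']*(p@p))
    return p*K(d)+np.array([d['cx'],d['cy']])
def tri(d1,p1,d2,p2):
    o1,r1=ray(d1,*p1);o2,r2=ray(d2,*p2)
    s=np.linalg.lstsq(np.c_[r1,-r2],o2-o1,rcond=None)[0]
    a=o1+s[0]*r1;b=o2+s[1]*r2
    return (a+b)/2,np.linalg.norm(a-b)
E
python3 - <<'E'
from h import *
for n in('top','side'):
    d=cam(n,n+'0.png'); print(n,d['fovy'],d['cx'],d['cy'],d['k1'],np.round(-np.array(d['R']).T@d['t'],3),np.round(d['R'],2).tolist())
s=status.sense(); print(s); print(bot.grip_point_offset)
E
```

```text
top 57.7077319683177 324.39629092972706 238.8577645718271 -0.07043964907518062 [0.418 0.023 0.964] [[0.01, -1.0, 0.02], [-0.99, -0.01, -0.11], [0.11, -0.02, -0.99]]
side 56.779989001086044 321.6443497079937 235.489168703695 0.00834521929167282 [0.496 0.652 0.695] [[-1.0, 0.02, -0.0], [0.01, 0.67, -0.74], [-0.01, -0.74, -0.67]]
{'time_s': 0.1, 'q': array([-1.32101652e+00,  2.41348775e-01,  3.86340851e-03,  1.33521973e+00,
       -3.52932269e-05,  1.57080556e+00]), 'joint_velocities': array([-0.00144007, -0.00115885,  0.00387819, -0.00175455,  0.00083195,
       -0.00215817]), 'effort': array([-9.25408385e-04, -3.73138261e+01,  2.53010005e+01,  1.08733994e-02,
       -7.10633822e-05, -7.35213746e-06]), 'ee_pos': array([ 0.12344361, -0.48393216,  0.23049813]), 'orientation': array([ 0.4342295 ,  0.55892676, -0.43342114,  0.55784562]), 'wrist_force': array([-0.05320788, -0.38483154,  0.01969264]), 'torque': array([-0.01807632, -0.00373299,  0.05099876]), 'gripper_width': 0.08538083005278177}
0.0187
```

View pics/top0.png

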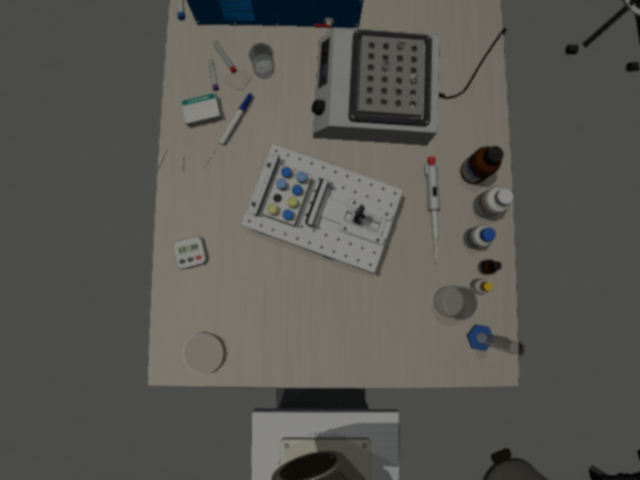

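View pics/side0.png

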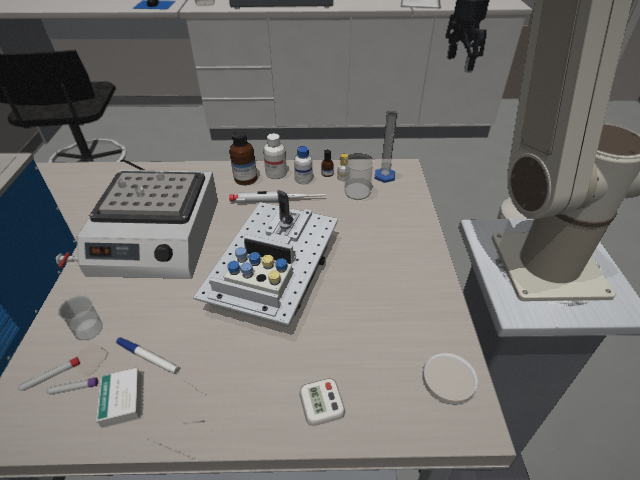

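Run:
```python
from h import *
d=cam('top');
P=[onz(d,*p,0.058) for p in((274,147),(402,188),(377,271),(243,226))]
print(np.round(P,3), [np.linalg.norm(P[i]-P[(i+1)%4]) for i in range(4)])
print(np.round(np.mean(P,0),3))
a=d['frame'][140:280,235:410]; b=cam('side')['frame'][180:335,190:345]
g=lambda x:np.clip(255*(x/255.)**.7,0,255).astype(np.uint8)
a=cv2.resize(g(a),None,fx=4.4,fy=4.4,interpolation=cv2.INTER_CUBIC);b=cv2.resize(g(b),None,fx=3.8,fy=3.8,interpolation=cv2.INTER_CUBIC)
cv2.imwrite('pics/ta.png',a[:600,:800,::-1]);cv2.imwrite('pics/sb.png',b[:600,:800,::-1])
```

```text
[[ 0.714  0.116  0.058]
 [ 0.628 -0.159  0.058]
 [ 0.451 -0.104  0.058]
 [ 0.543  0.177  0.058]] [np.float64(0.28767476436598227), np.float64(0.1852806390159548), np.float64(0.29557308157862805), np.float64(0.18229833548285898)]
[0.584 0.007 0.058]
```

View pics/ta.png

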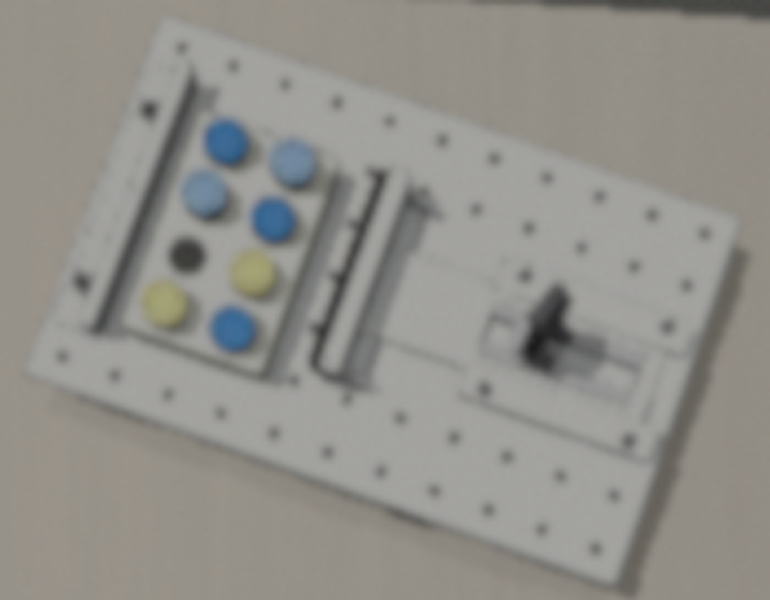

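View pics/sb.png

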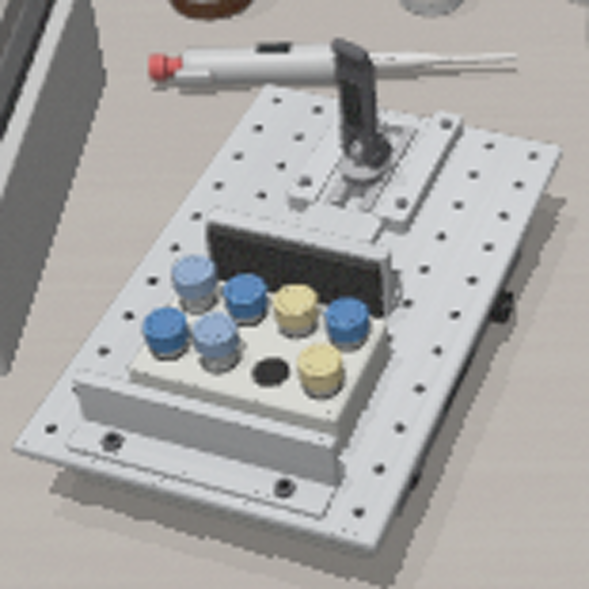

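```bash
cat >> h.py <<'E'
ta=lambda p:(p[0]/4.4+235-.4,p[1]/4.4+140-.4)
sb=lambda p:(p[0]/3.8+190-.4,p[1]/3.8+180-.4)
E
python3 - <<'E'
from h import *
t=cam('top');s=cam('side')
C=[((165,15),(268,88)),((740,220),None),((25,372),(375,548)),((165,15),(15,450))]
# top corners: A(+y,+x far) B(-y far) D(+y near) ; side: nl=+y,far  etc
A=tri(t,ta((165,15)),s,sb((15,450)));B=tri(t,ta((740,220)),s,sb((268,88)));D=tri(t,ta((25,372)),s,sb((375,548)));E=tri(t,ta((628,585)),s,sb((562,148)))
for x in(A,B,D,E):print(np.round(x[0],4),round(x[1],4))
for p in((165,15),(740,220),(25,372),(628,585)):print('z58',np.round(onz(t,*ta(p),.058),4))
for p in((15,450),(268,88),(375,548),(562,148)):print('s z58',np.round(onz(s,*sb(p),.058),4))
print('wall top back',[np.round(onz(t,*ta(p),.103),4) for p in((405,172),(350,387))])
print('rubber top side',[np.round(onz(s,*sb(p),.103),4) for p in((210,212),(390,262))])
print('rack far/near back top edge',[np.round(onz(t,*ta(p),.088),4) for p in((340,165),(270,378),(125,328))])
print('fence top inner side',[np.round(onz(s,*sb(p),.092),4) for p in((85,378),(340,445))])
g=lambda x:np.clip(255*(x/255.)**.6,0,255).astype(np.uint8)
a=g(t['frame'][195:235,340:393]);b=g(s['frame'][184:234,262:304])
a=cv2.resize(a,None,fx=9,fy=9,interpolation=cv2.INTER_NEAREST);b=cv2.resize(b,None,fx=7.2,fy=7.2,interpolation=cv2.INTER_NEAREST)
o=np.zeros((360,a.shape[1]+b.shape[1],3),np.uint8);o[:a.shape[0],:a.shape[1]]=a;o[:b.shape[0],a.shape[1]:]=b
print(a.shape);cv2.imwrite('pics/lev.png',o[:,:,::-1])
E
```

```text
[0.7242 0.1202 0.0555] 0.0005
[ 0.6251 -0.1609  0.0561] 0.0001
[0.5469 0.1827 0.0568] 0.0006
[ 0.448  -0.1059  0.0517] 0.0001
z58 [0.7231 0.1199 0.058 ]
z58 [ 0.6246 -0.1605  0.058 ]
z58 [0.5464 0.1825 0.058 ]
z58 [ 0.4478 -0.105   0.058 ]
s z58 [0.7236 0.1222 0.058 ]
s z58 [ 0.6248 -0.1585  0.058 ]
s z58 [0.5471 0.1836 0.058 ]
s z58 [ 0.4486 -0.0984  0.058 ]
wall top back [array([0.6347, 0.0031, 0.103 ]), array([0.5348, 0.0273, 0.103 ])]
rubber top side [array([0.6371, 0.0023, 0.103 ]), array([0.5425, 0.0415, 0.103 ])]
rack far/near back top edge [array([0.6414, 0.0332, 0.088 ]), array([0.5406, 0.0643, 0.088 ]), array([0.5632, 0.1316, 0.088 ])]
fence top inner side [array([0.6866, 0.1069, 0.092 ]), array([0.5626, 0.1506, 0.092 ])]
(360, 477, 3)
```

View pics/lev.png

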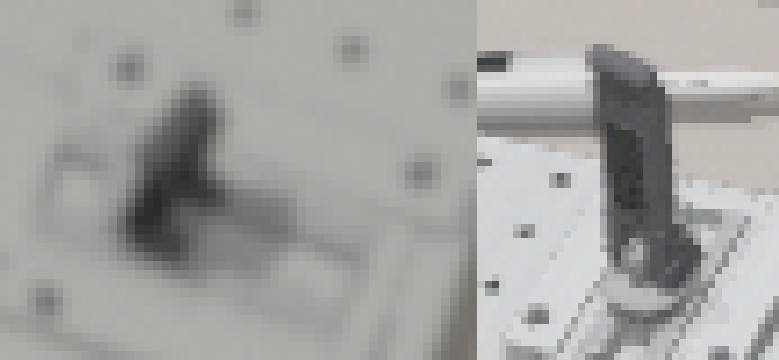

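```bash
cat >> h.py <<'E'
from scipy.spatial.transform import Rotation as Ro
C0=np.array([.5857,.0102]); ys=np.array([.329,.9444]); xs=np.array([.9444,-.329])
sh=lambda p:((np.array(p[:2])-C0)@xs,(np.array(p[:2])-C0)@ys)
w=lambda x,y:C0+x*xs+y*ys
def st():
    s=status.sense(); R=Ro.from_quat(s['orientation']).as_matrix(); z=R[:,2]
    print('t',round(s['time_s'],2),'tcp',np.round(s['ee_pos'],4),'sh',np.round(sh(s['ee_pos']),4),'F',np.round(s['wrist_force'],2),'Fys',round(float(s['wrist_force'][:2]@ys),2),'M',np.round(s['torque'],3),'w',round(s['gripper_width'],4),'q',np.round(s['q'],2),'zyaw',round(np.degrees(np.arctan2(z[1],z[0])),1),'xdir',np.round(R[:,0],3))
    return s
def plan(x,y,z,yaw,s=None):
    s=s or status.sense(); R=Ro.from_quat(s['orientation'])
    a=np.radians(yaw); zt=np.array([np.cos(a),np.sin(a),0]); xt=np.array([0,0,-1.])
    T=np.c_[xt,np.cross(zt,xt),zt]
    rv=(Ro.from_matrix(T)*R.inv()).as_rotvec()
    print('shift',np.round((np.array([x,y,z])-s['ee_pos'])/.25,4),'turn',np.round(rv/(np.pi/2),4))
E
python3 - <<'E'
from h import *
s=st()
p=w(0,-.018); print(p)
for yaw in(-19.2,160.8): plan(*p,.2,yaw)
t=cam('top');sd=cam('side')
b=np.array([*w(0,-.075),.087]); n=np.array([.77,.64,0]); pin=np.array([-.64,.77,0])
for d,o,f in((t,(340,195),9),(sd,(262,184),7.2)):
    im=cv2.resize(np.clip(255*(d['frame'][o[1]:o[1]+50,o[0]:o[0]+50]/255.)**.6,0,255).astype(np.uint8),None,fx=f,fy=f,interpolation=cv2.INTER_NEAREST).copy()
    for sx in(-4.5,4.5):
        q=[b+sx*1e-3*n+e*.011*pin+np.array([0,0,h]) for h,e in((.012,-1),(.062,-1),(.062,1),(.012,1))]
        q=np.array([(proj(d,v)+.5-np.array(o))*f for v in q]).astype(int)
        cv2.polylines(im,[q],True,(255,0,0) if sx<0 else (0,255,0),1)
    cv2.imwrite('pics/o_%s.png'%f,im[:,:,::-1])
a=cv2.imread('pics/o_9.png')[:360,:400];c=cv2.imread('pics/o_7.2.png')[:360,:360]
cv2.imwrite('pics/ov.png',np.hstack([a,c]))
E
```

```text
t 0.3 tcp [ 0.1235 -0.4843  0.231 ] sh [-0.2738 -0.6191] F [0.45 0.04 1.1 ] Fys 0.18 M [-0.003 -0.051 -0.033] w 0.0854 q [-1.32  0.24  0.    1.34  0.    1.57] zyaw -75.7 xdir [-0.     0.001 -1.   ]
[ 0.579778  -0.0067992]
shift [ 1.8249  1.91   -0.1239] turn [-4.000e-04 -3.000e-04  6.277e-01]
shift [ 1.8249  1.91   -0.1239] turn [-4.0000e-04  4.0000e-04 -1.3723e+00]
```

View pics/ov.png

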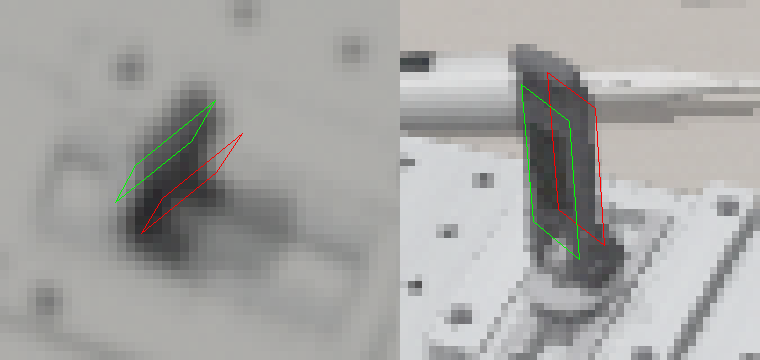

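Call:
arm_command(targets=[0, 0.95, 1.0, 0, 0, 0, 0.628, 0, 0.95, 1.0, 0, 0, 0, 0.628, 0, 0.95, 1.0, 0, 0, 0, 0.628, 0, 0.95, 1.0, 0, 0, 0, 0.628, 0, 0.95, 1.0, 0, 0, 0, 0.628, 0, 0.95, 1.0, 0, 0, 0, 0.628, 0, 0.95, 1.0, 0, 0, 0, 0.628, 0, 0.95, 1.0, 0, 0, 0, 0.628, 0, 0.95, 1.0, 0, 0, 0, 0.628, 0, 0.95, 1.0, 0, 0, 0, 0.628], force=40)

```text
time_s: 1.23
ee_pos: [0.3631, -0.2321, 0.2313]
orientation: [0.116, 0.697, -0.115, 0.698]
wrist_force: [-0.1, 0.1, -0.2]
gripper_width: 0.0002
```

```bash
python3 -c "
from h import *
st(); plan(*w(0,-.018),.2,-19.2)"
```

```text
t 1.23 tcp [ 0.3631 -0.2321  0.2313] sh [-0.1305 -0.302 ] F [-0.06  0.08 -0.21] Fys 0.06 M [0.049 0.046 0.031] w 0.0002 q [-0.57  0.1  -0.16  1.3   0.    1.33] zyaw -18.8 xdir [ 0.001  0.    -1.   ]
shift [ 0.8668  0.9011 -0.1251] turn [-0.0002  0.0004 -0.0042]
```

Call:
arm_command(targets=[0, 0.867, 0.901, 0, 0, 0, -0.004, 0, 0.867, 0.901, 0, 0, 0, -0.004, 0, 0.867, 0.901, 0, 0, 0, -0.004, 0, 0.867, 0.901, 0, 0, 0, -0.004, 0, 0.867, 0.901, 0, 0, 0, -0.004, 0, 0.867, 0.901, 0, 0, 0, -0.004, 0, 0.867, 0.901, 0, 0, 0, -0.004, 0, 0.867, 0.901, 0, 0, 0, -0.004, 0, 0.867, 0.901, 0, 0, 0, -0.004, 0, 0.867, 0.901, -0.2, 0, 0, -0.004, 0, 0.867, 0.901, -0.3, 0, 0, -0.004, 0, 0.867, 0.901, -0.3, 0, 0, -0.004])

```text
time_s: 2.23
ee_pos: [0.574, -0.0082, 0.1489]
orientation: [0.118, 0.702, -0.119, 0.692]
wrist_force: [-1.7, 0.7, -0.7]
gripper_width: 0.0002
```

Run:
```python
from h import *
st(); plan(*w(0,-.018),.09,-19.2)
t=cam('top');s=cam('side')
g=lambda x:np.clip(255*(x/255.)**.7,0,255).astype(np.uint8)
a=cv2.resize(g(t['frame'][140:280,235:410]),(400,320),interpolation=cv2.INTER_CUBIC);b=cv2.resize(g(s['frame'][130:310,210:360]),(333,400),interpolation=cv2.INTER_CUBIC)
o=np.zeros((400,733,3),np.uint8);o[:320,:400]=a;o[:,400:]=b
cv2.imwrite('pics/p1.png',o[:,:,::-1])
```

```text
t 2.23 tcp [ 0.574  -0.0082  0.1489] sh [-0.005  -0.0212] F [-1.68  0.71 -0.68] Fys 0.12 M [0.032 0.121 0.051] w 0.0002 q [-0.01  0.44  0.08  1.22 -0.    1.89] zyaw -19.3 xdir [-0.014 -0.    -1.   ]
shift [ 0.023   0.0057 -0.2357] turn [ 0.0001 -0.009   0.0008]
```

View pics/p1.png

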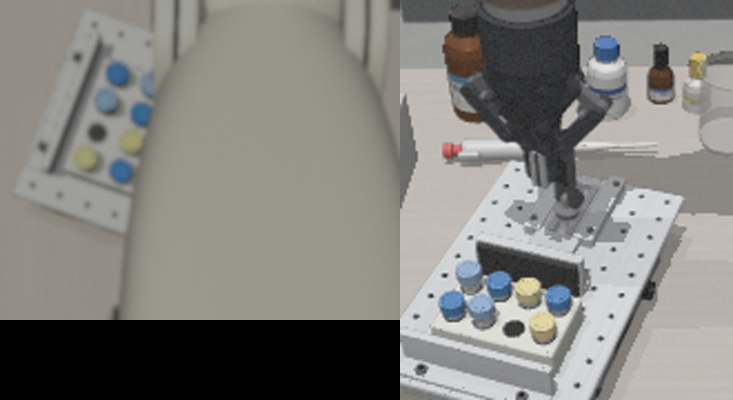

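The picture shows the closed fingers between the jaw wall (right panel about (530,265)) and the lever (about (570,195)), clear of both. Next I descend.

Call:
arm_command(targets=[0, 0.023, 0.006, -0.12, 0, -0.009, 0, 0, 0.023, 0.006, -0.2, 0, -0.009, 0, 0, 0.023, 0.006, -0.236, 0, -0.009, 0, 0, 0.023, 0.006, -0.236, 0, -0.009, 0, 0, 0.023, 0.006, -0.236, 0, -0.009, 0])

```text
time_s: 2.75
ee_pos: [0.5851, -0.0073, 0.0985]
orientation: [0.119, 0.692, -0.118, 0.702]
wrist_force: [0.6, -0.1, -0.0]
gripper_width: 0.0002
```

Run:
```python
from h import *
st(); plan(*w(0,-.018),.09,-19.2); print(ys*.001/.25)
```

```text
t 2.75 tcp [ 0.5851 -0.0073  0.0985] sh [ 0.0052 -0.0167] F [ 0.62 -0.06 -0.02] Fys 0.15 M [ 0.049 -0.016 -0.025] w 0.0002 q [-0.01  0.48  0.    1.08  0.    1.9 ] zyaw -19.3 xdir [ 0.013 -0.    -1.   ]
shift [-0.0212  0.0019 -0.0342] turn [0.0001 0.0084 0.0015]
[0.001316  0.0037776]
```

Call:
arm_command(targets=[0, -0.021, 0.002, -0.034, 0, 0.008, 0, 0, -0.021, 0.002, -0.034, 0, 0.008, 0, 0, -0.021, 0.002, -0.034, 0, 0.008, 0, 0, -0.0185, 0.0095, -0.034, 0, 0.008, 0, 0, -0.016, 0.017, -0.034, 0, 0.008, 0, 0, -0.0132, 0.0246, -0.034, 0, 0.008, 0, 0, -0.0106, 0.032, -0.034, 0, 0.008, 0, 0, -0.008, 0.0397, -0.034, 0, 0.008, 0, 0, -0.0053, 0.0473, -0.034, 0, 0.008, 0, 0, -0.0026, 0.055, -0.034, 0, 0.008, 0])

```text
time_s: 3.58
ee_pos: [0.5845, 0.0066, 0.09]
orientation: [0.118, 0.697, -0.119, 0.697]
wrist_force: [-1.9, -5.1, 1.1]
gripper_width: 0.0001
```

Run:
```python
from h import *
st(); plan(*w(0,0),.09,-19.2)
```

```text
t 3.58 tcp [0.5845 0.0066 0.09  ] sh [ 0.     -0.0038] F [-1.87 -5.06  1.1 ] Fys -5.39 M [-1.238  0.458  0.019] w 0.0001 q [ 0.01  0.5   0.    1.08 -0.    1.92] zyaw -19.3 xdir [ 0.    -0.001 -1.   ]
shift [ 0.005   0.0144 -0.    ] turn [0.0004 0.0003 0.0014]
```

Call:
arm_command(targets=[0, 0.0026, 0.0076, 0, 0, 0, 0, 0, 0.0053, 0.0151, 0, 0, 0, 0, 0, 0.0079, 0.0227, 0, 0, 0, 0, 0, 0.0105, 0.0302, 0, 0, 0, 0, 0, 0.0132, 0.0378, 0, 0, 0, 0, 0, 0.0158, 0.0453, 0, 0, 0, 0, 0, 0.0184, 0.0529, 0, 0, 0, 0])

```text
time_s: 4.17
ee_pos: [0.5883, 0.0178, 0.09]
orientation: [0.118, 0.697, -0.121, 0.697]
wrist_force: [-2.4, -6.4, 1.6]
gripper_width: -0.0002
```

Run:
```python
from h import *
st();
```

```text
t 4.17 tcp [0.5883 0.0178 0.09  ] sh [-0.     0.008] F [-2.43 -6.35  1.64] Fys -6.8 M [-1.203  0.433 -0.02 ] w -0.0002 q [ 0.03  0.51  0.02  1.08 -0.    1.94] zyaw -19.4 xdir [-0.001 -0.005 -1.   ]
```

Jaw drag is about 6–7 N. I continue at 1 mm per row.

Call:
arm_command(targets=[0, 0.0013, 0.0038, 0, 0, 0, 0, 0, 0.0026, 0.0076, 0, 0, 0, 0, 0, 0.0039, 0.0113, 0, 0, 0, 0, 0, 0.0053, 0.0151, 0, 0, 0, 0, 0, 0.0066, 0.0189, 0, 0, 0, 0, 0, 0.0079, 0.0227, 0, 0, 0, 0, 0, 0.0092, 0.0265, 0, 0, 0, 0, 0, 0.0105, 0.0302, 0, 0, 0, 0])

```text
time_s: 4.83
ee_pos: [0.5904, 0.0237, 0.0901]
orientation: [0.117, 0.697, -0.123, 0.697]
wrist_force: [-2.4, -5.6, 2.5]
gripper_width: 0.0001
```

Run:
```python
from h import *
st();
```

```text
t 4.83 tcp [0.5904 0.0237 0.0901] sh [0.     0.0143] F [-2.38 -5.58  2.47] Fys -6.05 M [-1.125  0.439 -0.002] w 0.0001 q [ 0.04  0.51  0.03  1.09 -0.01  1.96] zyaw -19.5 xdir [-0.002 -0.008 -1.   ]
```

Call:
arm_command(targets=[0, 0.0026, 0.0076, 0, 0, 0, 0, 0, 0.0039, 0.0113, 0, 0, 0, 0, 0, 0.0053, 0.0151, 0, 0, 0, 0, 0, 0.0066, 0.0189, 0, 0, 0, 0, 0, 0.0079, 0.0227, 0, 0, 0, 0])

```text
time_s: 5.25
ee_pos: [0.5915, 0.0269, 0.0901]
orientation: [0.116, 0.697, -0.125, 0.696]
wrist_force: [-2.6, -7.9, 2.4]
gripper_width: -0.0002
```

Run:
```python
from h import *
st(); 
d=cam('side');g=lambda x:np.clip(255*(x/255.)**.7,0,255).astype(np.uint8)
cv2.imwrite('pics/p2.png',cv2.resize(g(d['frame'][210:320,195:315]),None,fx=5,fy=5,interpolation=cv2.INTER_CUBIC)[:,:,::-1])
```

```text
t 5.25 tcp [0.5915 0.0269 0.0901] sh [-0.      0.0177] F [-2.63 -7.89  2.42] Fys -8.32 M [-1.676  0.576 -0.019] w -0.0002 q [ 0.05  0.52  0.03  1.09 -0.01  1.96] zyaw -19.6 xdir [-0.004 -0.013 -1.   ]
```

View pics/p2.png

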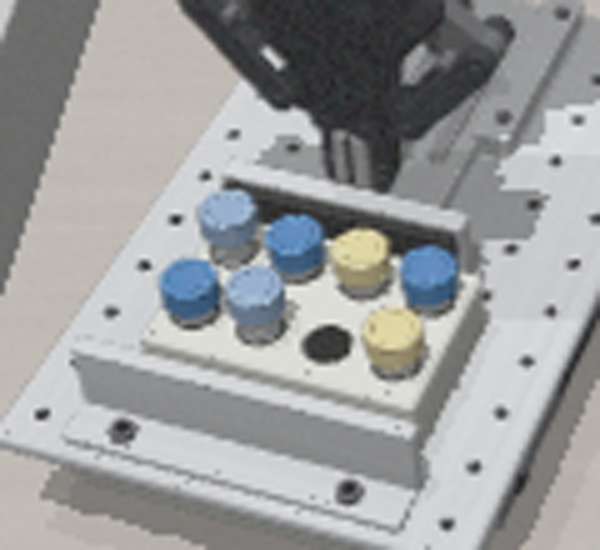

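The rubber is at the rack, but a gap still remains to the fence. I keep pushing.

Call:
arm_command(targets=[0, 0.0026, 0.0076, 0, 0, 0, 0, 0, 0.0039, 0.0113, 0, 0, 0, 0, 0, 0.0053, 0.0151, 0, 0, 0, 0, 0, 0.0066, 0.0189, 0, 0, 0, 0, 0, 0.0079, 0.0227, 0, 0, 0, 0])

```text
time_s: 5.72
ee_pos: [0.5927, 0.0304, 0.0901]
orientation: [0.114, 0.698, -0.127, 0.696]
wrist_force: [-3.0, -8.4, 3.5]
gripper_width: -0.0002
```

Run:
```python
from h import *
st();
```

```text
t 5.72 tcp [0.5927 0.0304 0.0901] sh [-0.0001  0.0213] F [-2.95 -8.43  3.52] Fys -8.93 M [-1.62   0.6   -0.003] w -0.0002 q [ 0.06  0.52  0.04  1.1  -0.02  1.97] zyaw -19.7 xdir [-0.006 -0.017 -1.   ]
```

Call:
arm_command(targets=[0, 0.0026, 0.0076, 0, 0, 0, 0, 0, 0.0039, 0.0113, 0, 0, 0, 0, 0, 0.0053, 0.0151, 0, 0, 0, 0, 0, 0.0066, 0.0189, 0, 0, 0, 0, 0, 0.0079, 0.0227, 0, 0, 0, 0])

```text
time_s: 6.13
ee_pos: [0.5938, 0.0335, 0.0902]
orientation: [0.113, 0.698, -0.13, 0.695]
wrist_force: [-4.1, -8.1, 2.9]
gripper_width: 0.0002
```

Run:
```python
from h import *
st();
```

```text
t 6.13 tcp [0.5938 0.0335 0.0902] sh [-0.      0.0246] F [-4.09 -8.12  2.92] Fys -9.02 M [-1.659  0.598  0.048] w 0.0002 q [ 0.07  0.52  0.05  1.1  -0.02  1.98] zyaw -19.8 xdir [-0.007 -0.022 -1.   ]
```

Call:
arm_command(targets=[0, 0.0026, 0.0076, 0, 0, 0, 0, 0, 0.0033, 0.0095, 0, 0, 0, 0, 0, 0.0039, 0.0113, 0, 0, 0, 0, 0, 0.0046, 0.0132, 0, 0, 0, 0])

```text
time_s: 6.47
ee_pos: [0.594, 0.0343, 0.0903]
orientation: [0.112, 0.698, -0.132, 0.695]
wrist_force: [-3.3, -7.9, 3.9]
gripper_width: 0.0002
```

Run:
```python
from h import *
st();
```

```text
t 6.47 tcp [0.594  0.0343 0.0903] sh [-0.0001  0.0255] F [-3.27 -7.91  3.85] Fys -8.55 M [-1.708  0.686  0.008] w 0.0002 q [ 0.07  0.53  0.05  1.11 -0.03  1.99] zyaw -19.9 xdir [-0.009 -0.027 -1.   ]
```

Call:
arm_command(targets=[0, 0.0039, 0.0113, 0, 0, 0, 0, 0, 0.0046, 0.0132, 0, 0, 0, 0, 0, 0.0053, 0.0151, 0, 0, 0, 0, 0, 0.006, 0.017, 0, 0, 0, 0, 0, 0.0066, 0.0189, 0, 0, 0, 0])

```text
time_s: 6.88
ee_pos: [0.5941, 0.0347, 0.0904]
orientation: [0.11, 0.698, -0.136, 0.694]
wrist_force: [-4.4, -13.3, 3.9]
gripper_width: -0.0001
```

Run:
```python
from h import *
st();
```

```text
t 6.88 tcp [0.5941 0.0347 0.0904] sh [-0.0001  0.0259] F [ -4.36 -13.3    3.93] Fys -13.99 M [-2.632  0.988  0.008] w -0.0001 q [ 0.08  0.53  0.06  1.11 -0.03  2.  ] zyaw -20.0 xdir [-0.012 -0.036 -0.999]
```

Call:
arm_command(targets=[0, 0.0072, 0.0208, 0, 0, 0, 0, 0, 0.0079, 0.0227, 0, 0, 0, 0, 0, 0.0079, 0.0227, 0, 0, 0, 0])

```text
time_s: 7.13
ee_pos: [0.5941, 0.0349, 0.0905]
orientation: [0.107, 0.699, -0.141, 0.693]
wrist_force: [-4.6, -15.1, 4.9]
gripper_width: 0.0002
```

Run:
```python
from h import *
st(); 
d=cam('side');g=lambda x:np.clip(255*(x/255.)**.7,0,255).astype(np.uint8)
cv2.imwrite('pics/p3.png',cv2.resize(g(d['frame'][210:320,195:315]),None,fx=5,fy=5,interpolation=cv2.INTER_CUBIC)[:,:,::-1])
```

```text
t 7.13 tcp [0.5941 0.0349 0.0905] sh [-0.0002  0.026 ] F [ -4.59 -15.13   4.92] Fys -15.8 M [-3.133  1.123  0.069] w 0.0002 q [ 0.08  0.53  0.06  1.12 -0.05  2.01] zyaw -20.2 xdir [-0.016 -0.047 -0.999]
```

View pics/p3.png

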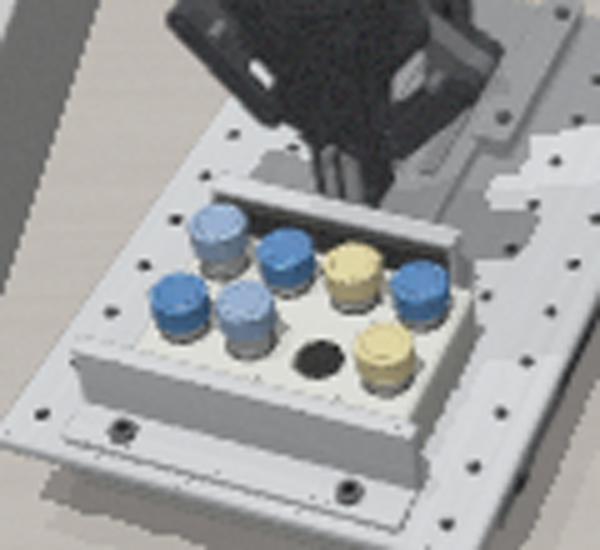

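Run:
```python
from h import *
d=cam('side')
for im,pts in(('p2',((487,283),(425,413),(143,345))),('p3',((474,297),(413,423)))):
    for p in pts:
        print(im,p,np.round(sh(onz(d,p[0]/5+195-.4,p[1]/5+210-.4,.088)),4))
# fence inner top / jaw top back edge
for p in((73,352),(412,432)): print('fence top outer',np.round(sh(onz(d,p[0]/5+195-.4,p[1]/5+210-.4,.092)),4))
# cap centres by colour in both saved images
for n in('p2','p3'):
    im=cv2.imread('pics/%s.png'%n); h=cv2.cvtColor(im,cv2.COLOR_BGR2HSV)
    for lo,hi in(((95,80,60),(125,255,255)),((18,50,90),(35,255,255))):
        m=cv2.inRange(h,lo,hi);_,_,stt,c=cv2.connectedComponentsWithStats(m)
        for k in range(1,len(c)):
            if stt[k,4]>800: print(n,stt[k,4],np.round(sh(onz(d,c[k][0]/5+194.6,c[k][1]/5+209.6,.106)),4))
st()
```

```text
p2 (487, 283) [-0.0616  0.0459]
p2 (425, 413) [-0.0635  0.1122]
p2 (143, 345) [0.0469 0.1141]
p3 (474, 297) [-0.0596  0.0541]
p3 (413, 423) [-0.0612  0.1177]
fence top outer [0.0672 0.1281]
fence top outer [-0.0639  0.1247]
p2 2765 [0.0069 0.064 ]
p2 2826 [-0.0468  0.0641]
p2 2713 [0.0336 0.0975]
p2 2763 [-0.0195  0.0632]
p2 2833 [-0.0465  0.0971]
p3 2782 [0.0069 0.0717]
p3 2869 [-0.0467  0.072 ]
p3 2767 [0.0335 0.1052]
p3 2862 [-0.0195  0.071 ]
p3 2880 [-0.0465  0.1048]
t 7.23 tcp [0.5941 0.0349 0.0905] sh [-0.0002  0.0261] F [ -5.55 -14.86   5.39] Fys -15.86 M [-3.059  1.059  0.034] w 0.0001 q [ 0.08  0.53  0.06  1.12 -0.04  2.01] zyaw -20.3 xdir [-0.016 -0.046 -0.999]
```

Call:
arm_command(targets=[0, -0.02, -0.0567, 0, 0, 0, 0, 0, -0.0395, -0.1133, 0, 0, 0, 0, 0, -0.0395, -0.1133, 0, 0, 0, 0, 0, -0.0395, -0.1133, 0.3, 0, 0, 0, 0, -0.0395, -0.1133, 0.6, 0, 0, 0, 0, -0.0395, -0.1133, 0.6, 0, 0, 0.08, 0, -0.0395, -0.1133, 0.6, 0, 0, 0.16, 0, -0.0395, -0.1133, 0.6, 0, 0, 0.24, 0, -0.0395, -0.1133, 0.6, 0, 0, 0.32, 0, -0.0395, -0.1133, 0.6, 0, 0, 0.4, 0, -0.0395, -0.1133, 0.6, 0, 0, 0.48, 0, -0.0395, -0.1133, 0.6, 0, 0, 0.48])

```text
time_s: 8.23
ee_pos: [0.5844, 0.0073, 0.2407]
orientation: [-0.158, 0.688, 0.125, 0.697]
wrist_force: [-0.2, -0.2, 0.4]
gripper_width: -0.0004
```

Run:
```python
from h import *
st();b=w(0,-.075);plan(*b,.24,110);
```

```text
t 8.23 tcp [0.5844 0.0073 0.2407] sh [-0.0003 -0.0032] F [-0.24 -0.24  0.41] Fys -0.3 M [ 0.064 -0.004 -0.029] w -0.0004 q [ 0.04  0.39  0.24  1.4  -0.04  1.2 ] zyaw 23.1 xdir [ 0.021 -0.043 -0.999]
shift [-0.0934 -0.2718 -0.0027] turn [0.0121 0.0316 0.9654]
```

Call:
arm_command(targets=[1, -0.0934, -0.2718, 0, 0.0121, 0.0316, 0.9654, 1, -0.0934, -0.2718, 0, 0.0121, 0.0316, 0.9654, 1, -0.0934, -0.2718, 0, 0.0121, 0.0316, 0.9654, 1, -0.0934, -0.2718, 0, 0.0121, 0.0316, 0.9654, 1, -0.0934, -0.2718, 0, 0.0121, 0.0316, 0.9654, 1, -0.0934, -0.2718, 0, 0.0121, 0.0316, 0.9654, 1, -0.0934, -0.2718, 0, 0.0121, 0.0316, 0.9654, 1, -0.0934, -0.2718, 0, 0.0121, 0.0316, 0.9654, 1, -0.0934, -0.2718, 0, 0.0121, 0.0316, 0.9654, 1, -0.0934, -0.2718, 0, 0.0121, 0.0316, 0.9654, 1, -0.0934, -0.2718, 0, 0.0121, 0.0316, 0.9654, 1, -0.0934, -0.2718, 0, 0.0121, 0.0316, 0.9654])

```text
time_s: 9.23
ee_pos: [0.5613, -0.0601, 0.2406]
orientation: [0.574, -0.412, -0.574, -0.413]
wrist_force: [0.0, 0.4, 0.1]
gripper_width: 0.0853
```

Run:
```python
from h import *
st();b=w(0,-.075);plan(*b,.24,190);
```

```text
t 9.23 tcp [ 0.5613 -0.0601  0.2406] sh [ 0.     -0.0745] F [0.02 0.39 0.12] Fys 0.37 M [-0.035  0.015  0.01 ] w 0.0853 q [-0.11  0.37  0.2   1.41  0.   -0.43] zyaw 108.6 xdir [ 0.001  0.001 -1.   ]
shift [-0.0009 -0.002  -0.0023] turn [-7.00e-04  2.00e-04  9.05e-01]
```

Call:
arm_command(targets=[1, 0, 0, 0, 0, 0, 0.95, 1, 0, 0, 0, 0, 0, 0.95, 1, 0, 0, 0, 0, 0, 0.95, 1, 0, 0, 0, 0, 0, 0.95, 1, 0, 0, 0, 0, 0, 0.95, 1, 0, 0, 0, 0, 0, 0.95, 1, 0, 0, 0, 0, 0, 0.95, 1, 0, 0, 0, 0, 0, 0.95, 1, 0, 0, 0, 0, 0, 0.95, 1, 0, 0, 0, 0, 0, 0.95, 1, 0, 0, 0, 0, 0, 0.95, 1, 0, 0, 0, 0, 0, 0.95])

```text
time_s: 10.23
ee_pos: [0.5615, -0.0596, 0.2405]
orientation: [-0.702, -0.088, 0.702, -0.087]
wrist_force: [0.5, 0.7, -0.2]
gripper_width: 0.0856
```

Run:
```python
from h import *
st();b=w(0,-.075);plan(*b,.24,221);
```

```text
t 10.23 tcp [ 0.5615 -0.0596  0.2405] sh [ 0.0001 -0.0738] F [ 0.5   0.65 -0.19] Fys 0.78 M [ 0.036 -0.031  0.001] w 0.0856 q [-0.11  0.37  0.2   1.41  0.   -1.93] zyaw -165.8 xdir [-0.     0.002 -1.   ]
shift [-0.002  -0.0043 -0.002 ] turn [-0.0011 -0.0005  0.2974]
```

Call:
arm_command(targets=[1, -0.002, -0.0043, 0, 0, 0, 0.2974, 1, -0.002, -0.0043, 0, 0, 0, 0.2974, 1, -0.002, -0.0043, -0.1, 0, 0, 0.2974, 1, -0.002, -0.0043, -0.2, 0, 0, 0.2974, 1, -0.002, -0.0043, -0.2, 0, 0, 0.2974, 1, -0.002, -0.0043, -0.3, 0, 0, 0.2974, 1, -0.002, -0.0043, -0.3, 0, 0, 0.2974])

```text
time_s: 10.82
ee_pos: [0.5591, -0.06, 0.1625]
orientation: [-0.661, -0.248, 0.665, -0.244]
wrist_force: [0.1, 1.2, -1.6]
gripper_width: 0.0854
```

Run:
```python
from h import *
st();b=w(0,-.075);plan(*b,.108,221)
s=cam('side');g=lambda x:np.clip(255*(x/255.)**.6,0,255).astype(np.uint8)
cv2.imwrite('pics/p4.png',cv2.resize(g(s['frame'][130:250,220:340]),None,fx=5,fy=5,interpolation=cv2.INTER_CUBIC)[:,:,::-1])
```

```text
t 10.82 tcp [ 0.5591 -0.06    0.1625] sh [-0.002  -0.0751] F [ 0.11  1.24 -1.65] Fys 1.21 M [-0.008  0.083  0.002] w 0.0854 q [-0.11  0.41  0.06  1.23  0.   -2.39] zyaw -139.2 xdir [-0.007  0.003 -1.   ]
shift [ 0.0078 -0.0024 -0.2179] turn [-0.0017 -0.0046  0.0026]
```

View pics/p4.png

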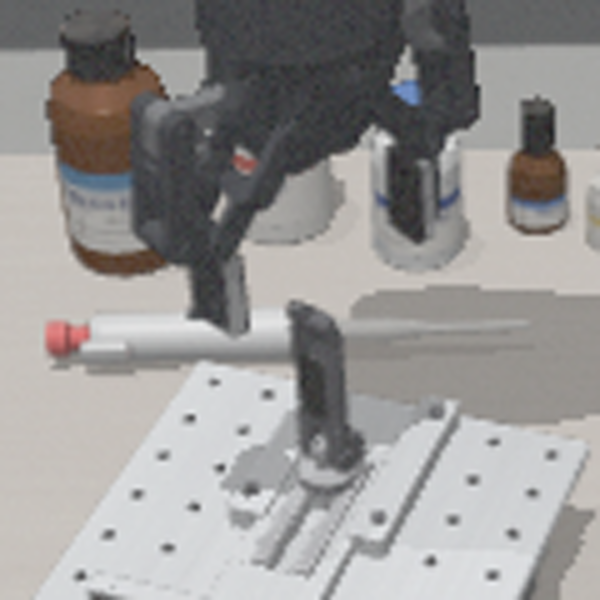

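The lever (px about (320,380)) lies between the open fingers, and its faces are parallel to the pads. I lower and close.

Call:
arm_command(targets=[1, 0.0078, -0.0024, -0.11, 0, -0.0046, 0, 1, 0.0078, -0.0024, -0.218, 0, -0.0046, 0, 1, 0.0078, -0.0024, -0.218, 0, -0.0046, 0, 1, 0.0078, -0.0024, -0.218, 0, -0.0046, 0, 0.5, 0.0078, -0.0024, -0.218, 0, -0.0046, 0, 0.3, 0.0078, -0.0024, -0.218, 0, -0.0046, 0, 0.2, 0.0078, -0.0024, -0.218, 0, -0.0046, 0, 0, 0.0078, -0.0024, -0.218, 0, -0.0046, 0, 0, 0.0078, -0.0024, -0.218, 0, -0.0046, 0, 0, 0.0078, -0.0024, -0.218, 0, -0.0046, 0, 0, 0.0078, -0.0024, -0.218, 0, -0.0046, 0], force=30)

```text
time_s: 11.78
ee_pos: [0.5618, -0.0605, 0.1102]
orientation: [0.664, 0.247, -0.662, 0.246]
wrist_force: [-1.0, 2.2, 2.2]
gripper_width: 0.0098
```

Run:
```python
from h import *
st()
```

```text
t 11.78 tcp [ 0.5618 -0.0605  0.1102] sh [ 0.0007 -0.0747] F [-1.04  2.16  2.2 ] Fys 1.7 M [0.177 0.087 0.005] w 0.0098 q [-0.11  0.44 -0.03  1.1   0.   -2.39] zyaw -139.2 xdir [ 0.002  0.003 -1.   ]
```

Call:
arm_command(targets=[0, 0, 0, 0, 0, 0, -0.07, 0, 0, 0, -0.001, 0, 0, -0.14, 0, 0, 0, -0.001, 0, 0, -0.21, 0, 0, 0, -0.002, 0, 0, -0.28, 0, 0, 0, -0.003, 0, 0, -0.35, 0, 0, 0, -0.004, 0, 0, -0.42, 0, 0, 0, -0.004, 0, 0, -0.45, 0, 0, 0, -0.004, 0, 0, -0.46, 0, 0, 0, -0.004, 0, 0, -0.46])

```text
time_s: 12.53
ee_pos: [0.5615, -0.0597, 0.1093]
orientation: [0.708, -0.002, -0.706, -0.004]
wrist_force: [-0.5, 3.9, 2.4]
gripper_width: 0.01
```

Run:
```python
from h import *
st()
```

```text
t 12.53 tcp [ 0.5615 -0.0597  0.1093] sh [ 0.0001 -0.0739] F [-0.52  3.89  2.41] Fys 3.5 M [ 0.668  0.344 -0.02 ] w 0.01 q [-0.11  0.44 -0.03  1.09  0.   -1.67] zyaw 179.5 xdir [ 0.003  0.002 -1.   ]
```

Call:
arm_command(targets=[0, 0, 0.002, 0, 0, 0, -0.07, 0, 0, 0.005, -0.001, 0, 0, -0.14, 0, 0, 0.005, -0.001, 0, 0, -0.21, 0, 0, 0.005, -0.002, 0, 0, -0.28, 0, 0, 0.005, -0.003, 0, 0, -0.33, 0, 0, 0.005, -0.004, 0, 0, -0.35, 0, 0, 0.005, -0.004, 0, 0, -0.35])

```text
time_s: 13.12
ee_pos: [0.5617, -0.0587, 0.1086]
orientation: [0.681, -0.195, -0.678, -0.195]
wrist_force: [0.0, 0.7, 1.9]
gripper_width: 0.0094
```

```bash
cat >> h.py <<'E'
def avg(n=6):
    M=[];F=[];e=[]
    for _ in range(n):
        eyes.get_image('side'); s=status.sense(); M.append(s['torque'][2]);F.append(s['wrist_force']);e.append(s['effort'][5])
    print('Mz',round(np.mean(M),4),'+-',round(np.std(M)/n**.5,4),'F',np.round(np.mean(F,0),2),'eff6',np.round(np.mean(e),4))
E
python3 - <<'E'
from h import *
avg();st()
E
```

```text
Mz 0.011 +- 0.0196 F [-0.12  0.55  3.29] eff6 0.0074
t 13.42 tcp [ 0.5616 -0.0588  0.1086] sh [-0.    -0.073] F [-0.28  0.85  3.5 ] Fys 0.71 M [-0.213  0.222  0.029] w 0.0102 q [-0.1   0.44 -0.03  1.09  0.   -1.12] zyaw 148.0 xdir [ 0.004 -0.    -1.   ]
```

Call:
arm_command(targets=[0, 0, 0, 0, 0, 0, -0.07, 0, 0, 0, -0.001, 0, 0, -0.14, 0, 0, 0, -0.001, 0, 0, -0.21, 0, 0, 0, -0.002, 0, 0, -0.28, 0, 0, 0, -0.003, 0, 0, -0.33, 0, 0, 0, -0.004, 0, 0, -0.36, 0, 0, 0, -0.004, 0, 0, -0.38])

```text
time_s: 14.0
ee_pos: [0.5622, -0.0584, 0.108]
orientation: [0.594, -0.386, -0.59, -0.387]
wrist_force: [0.9, 1.3, 3.7]
gripper_width: 0.0099
```

```bash
sed -i "s/'eff6',np.round(np.mean(e),4)/'eff6',np.round(np.mean(e),4),np.round(e,3)/" h.py
python3 - <<'E'
from h import *
print(status.sense()['effort'][5]);avg(5);st()
E
```

```text
-0.10979729471728206
Mz 0.0183 +- 0.0206 F [0.62 2.3  4.53] eff6 0.1006 [0.19  0.193 0.065 0.03  0.024]
t 14.25 tcp [ 0.5622 -0.0584  0.108 ] sh [ 0.0004 -0.0725] F [0.72 2.81 4.57] Fys 2.89 M [0.482 0.123 0.019] w 0.0096 q [-0.1   0.44 -0.03  1.09 -0.   -0.52] zyaw 113.9 xdir [ 0.005 -0.002 -1.   ]
```

Call:
arm_command(targets=[0, 0, 0.002, 0, 0, 0, -0.07, 0, 0, 0.003, 0, 0, 0, -0.14, 0, 0, 0.003, 0, 0, 0, -0.21, 0, 0, 0.003, 0, 0, 0, -0.28, 0, 0, 0.003, 0, 0, 0, -0.33, 0, 0, 0.003, 0, 0, 0, -0.36, 0, 0, 0.003, 0, 0, 0, -0.38])

```text
time_s: 14.83
ee_pos: [0.5629, -0.0582, 0.1077]
orientation: [-0.455, 0.543, 0.45, 0.543]
wrist_force: [2.8, -1.0, 0.2]
gripper_width: 0.01
```

Run:
```python
from h import *
avg(6);st()
```

```text
Mz 0.128 +- 0.0056 F [ 3.75 -0.87 -1.  ] eff6 0.1695 [0.273 0.272 0.146 0.112 0.107 0.108]
t 15.13 tcp [ 0.5628 -0.0582  0.1077] sh [ 0.0009 -0.0721] F [ 4.54 -1.41 -2.25] Fys 0.16 M [-0.207 -0.762  0.111] w 0.0098 q [-0.1   0.45 -0.03  1.09 -0.    0.08] zyaw 79.7 xdir [ 0.004 -0.005 -1.   ]
```

Call:
arm_command(targets=[0, 0.002, 0, 0, 0, 0, -0.05, 0, 0.005, -0.001, -0.001, 0, 0, -0.1, 0, 0.006, -0.001, -0.002, 0, 0, -0.13, 0, 0.006, -0.001, -0.002, 0, 0, -0.15, 0, 0.006, -0.001, -0.002, 0, 0, -0.15, 0, 0.006, -0.001, -0.002, 0, 0, -0.15])

```text
time_s: 15.63
ee_pos: [0.5634, -0.0584, 0.1074]
orientation: [-0.388, 0.593, 0.385, 0.591]
wrist_force: [-0.9, 0.1, 4.9]
gripper_width: 0.0096
```

Run:
```python
from h import *
avg(7);st()
```

```text
Mz 0.1516 +- 0.0103 F [-1.79 -0.24  5.76] eff6 0.1482 [0.142 0.148 0.149 0.15  0.15  0.15  0.15 ]
t 15.98 tcp [ 0.5634 -0.0584  0.1074] sh [ 0.0015 -0.0721] F [-2.21 -0.07  5.36] Fys -0.8 M [0.167 0.579 0.166] w 0.0095 q [-0.1   0.45 -0.03  1.09 -0.01  0.31] zyaw 66.3 xdir [ 0.001 -0.006 -1.   ]
```

Call:
arm_command(targets=[0.3, 0, 0, 0, 0, 0, 0, 0.6, 0, 0, 0, 0, 0, 0, 0.8, 0, 0, 0, 0, 0, 0, 0.8, 0, 0, 0, 0, 0, 0, 0.8, 0, 0, 0, 0, 0, 0, 0.8, 0, 0, 0.1, 0, 0, 0, 0.8, 0, 0, 0.25, 0, 0, 0, 0.8, 0, 0, 0.4, 0, 0, 0, 0.8, 0, 0, 0.5, 0, 0, 0, 0.8, 0, 0, 0.5, 0, 0, 0])

```text
time_s: 16.82
ee_pos: [0.5668, -0.0587, 0.2393]
orientation: [-0.391, 0.59, 0.382, 0.595]
wrist_force: [0.6, 0.2, 0.7]
gripper_width: 0.0686
```

Run:
```python
from h import *
st();plan(.5497,-.0887,.21,-23.7)
t=cam('side');g=lambda x:np.clip(255*(x/255.)**.6,0,255).astype(np.uint8)
cv2.imwrite('pics/p5.png',cv2.resize(g(t['frame'][180:320,190:345]),None,fx=5,fy=4.2,interpolation=cv2.INTER_CUBIC)[:,:,::-1])
```

```text
t 16.82 tcp [ 0.5668 -0.0587  0.2393] sh [ 0.0048 -0.0712] F [0.6  0.19 0.69] Fys 0.38 M [0.03  0.002 0.009] w 0.0686 q [-0.1   0.37  0.2   1.39 -0.01  0.31] zyaw 66.3 xdir [ 0.013 -0.007 -1.   ]
shift [-0.0683 -0.1202 -0.1172] turn [ 0.0098  0.003  -0.9997]
```

View pics/p5.png

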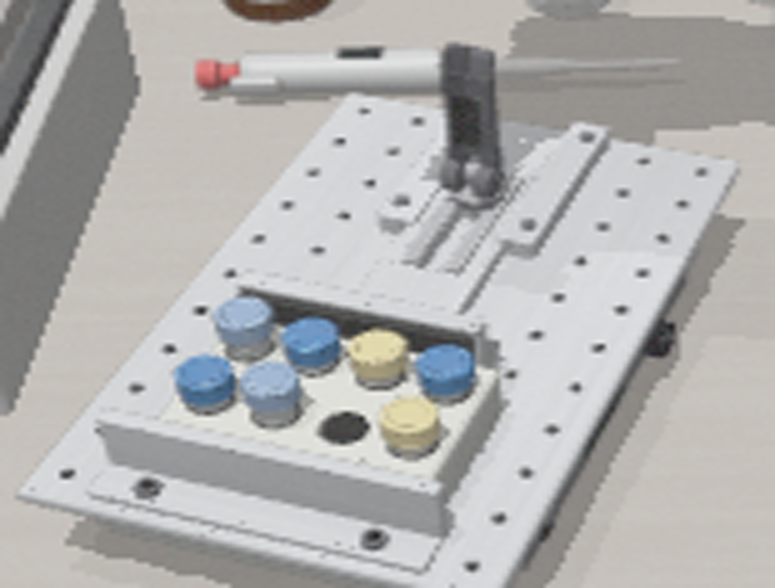

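The lever stands upright with its broad face towards the jaw (px about (470,120)), and the rack and jaw sit against the fence. Next I place the closed fingers behind the lever.

Call:
arm_command(targets=[0, -0.068, -0.12, -0.1, 0.01, 0.003, -1, 0, -0.068, -0.12, -0.1, 0.01, 0.003, -1, 0, -0.068, -0.12, -0.1, 0.01, 0.003, -1, 0, -0.068, -0.12, -0.1, 0.01, 0.003, -1, 0, -0.068, -0.12, -0.1, 0.01, 0.003, -1, 0, -0.068, -0.12, -0.1, 0.01, 0.003, -1, 0, -0.068, -0.12, -0.1, 0.01, 0.003, -1, 0, -0.068, -0.12, -0.1, 0.01, 0.003, -1, 0, -0.068, -0.12, -0.1, 0.01, 0.003, -1, 0, -0.068, -0.12, -0.1, 0.01, 0.003, -1, 0, -0.068, -0.12, -0.1, 0.01, 0.003, -1, 0, -0.068, -0.12, -0.1, 0.01, 0.003, -1])

```text
time_s: 17.87
ee_pos: [0.5477, -0.0884, 0.2094]
orientation: [0.124, 0.698, -0.121, 0.695]
wrist_force: [0.9, -0.6, -0.1]
gripper_width: -0.0004
```

Run:
```python
from h import *
st();plan(.5497,-.0887,.130,-23.7)
```

```text
t 17.87 tcp [ 0.5477 -0.0884  0.2094] sh [-0.0034 -0.1056] F [ 0.87 -0.55 -0.05] Fys -0.24 M [-0.014 -0.011 -0.035] w -0.0004 q [-0.16  0.36  0.12  1.33  0.    1.76] zyaw -20.0 xdir [-0.003  0.005 -1.   ]
shift [ 0.0079 -0.0014 -0.3176] turn [-0.0029 -0.0017 -0.0409]
```

Call:
arm_command(targets=[0, 0.008, -0.001, -0.1, 0, 0, -0.04, 0, 0.008, -0.001, -0.2, 0, 0, -0.04, 0, 0.008, -0.001, -0.3, 0, 0, -0.04, 0, 0.008, -0.001, -0.318, 0, 0, -0.04, 0, 0.008, -0.001, -0.318, 0, 0, -0.04, 0, 0.008, -0.001, -0.318, 0, 0, -0.04])

```text
time_s: 18.37
ee_pos: [0.5495, -0.0886, 0.1298]
orientation: [0.146, 0.694, -0.143, 0.691]
wrist_force: [0.3, -0.1, 0.1]
gripper_width: 0.0001
```

Run:
```python
from h import *
s=st()
u=np.array([.402,.916]);b=np.array([.563,-.0585]);zp=.0835
for th,r in((0,48),(15,50),(30,50),(45,50),(60,50),(75,50),(90,50)):
    a=np.radians(th); c=r*np.sin(a)-4.5*np.cos(a)-11; z=r*np.cos(a)+4.5*np.sin(a)
    p=np.array([*(b+u*c/1e3),zp+z/1e3]); print(th,np.round(p,4),'shift',np.round((p-s['ee_pos'])/.25,3))
```

```text
t 18.37 tcp [ 0.5495 -0.0886  0.1298] sh [-0.0016 -0.1052] F [ 0.31 -0.1   0.07] Fys 0.01 M [ 0.006  0.058 -0.031] w 0.0001 q [-0.16  0.42 -0.02  1.14  0.    1.82] zyaw -23.6 xdir [-0.004  0.005 -1.   ]
0 [ 0.5568 -0.0727  0.1315] shift [0.029 0.064 0.007]
15 [ 0.562  -0.0607  0.133 ] shift [0.05  0.112 0.012]
30 [ 0.5671 -0.0492  0.1291] shift [ 0.07   0.157 -0.003]
45 [ 0.5715 -0.0391  0.122 ] shift [ 0.088  0.198 -0.031]
60 [ 0.5751 -0.031   0.1124] shift [ 0.102  0.23  -0.07 ]
75 [ 0.5775 -0.0254  0.1008] shift [ 0.112  0.253 -0.116]
90 [ 0.5787 -0.0228  0.088 ] shift [ 0.117  0.263 -0.167]
```

Call:
arm_command(targets=[0, 0.012, 0.028, 0.003, 0, 0, 0, 0, 0.029, 0.064, 0.007, 0, 0, 0, 0, 0.04, 0.088, 0.01, 0, 0, 0, 0, 0.05, 0.112, 0.012, 0, 0, 0, 0, 0.06, 0.135, 0.005, 0, 0, 0, 0, 0.07, 0.157, -0.003, 0, 0, 0, 0, 0.08, 0.178, -0.017, 0, 0, 0, 0, 0.088, 0.198, -0.031, 0, 0, 0, 0, 0.092, 0.207, -0.031, 0, 0, 0])

```text
time_s: 19.12
ee_pos: [0.5722, -0.0374, 0.1224]
orientation: [0.145, 0.694, -0.145, 0.691]
wrist_force: [-2.7, -6.9, 1.6]
gripper_width: 0.0001
```

Run:
```python
from h import *
s=st()
t=cam('side');g=lambda x:np.clip(255*(x/255.)**.6,0,255).astype(np.uint8)
cv2.imwrite('pics/p6.png',cv2.resize(g(t['frame'][150:290,220:345]),None,fx=4,fy=4,interpolation=cv2.INTER_CUBIC)[:,:,::-1])
u=np.array([.402,.916]);b=np.array([.563,-.0585])
print('u',(s['ee_pos'][:2]-b)@u)
```

```text
t 19.12 tcp [ 0.5722 -0.0374  0.1224] sh [ 0.003  -0.0494] F [-2.65 -6.86  1.62] Fys -7.36 M [-1.451  0.67  -0.018] w 0.0001 q [-0.07  0.45  0.02  1.14  0.    1.92] zyaw -23.6 xdir [-0.004  0.001 -1.   ]
u 0.023004293794833465
```

View pics/p6.png

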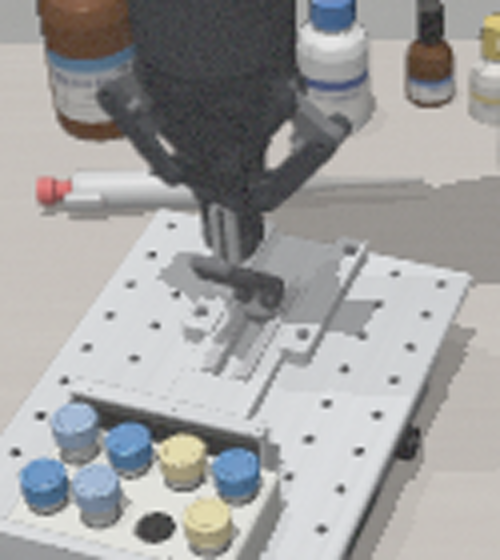

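The lever is about half folded, with the fingertip behind it at px (235,260). I continue along the arc.

Call:
arm_command(targets=[0, 0.01, 0.022, -0.02, 0, 0, 0, 0, 0.014, 0.032, -0.04, 0, 0, 0, 0, 0.02, 0.045, -0.063, 0, 0, 0, 0, 0.024, 0.054, -0.086, 0, 0, 0, 0, 0.026, 0.058, -0.112, 0, 0, 0, 0, 0.026, 0.058, -0.138, 0, 0, 0, 0, 0.026, 0.058, -0.15, 0, 0, 0, 0, 0.026, 0.058, -0.15, 0, 0, 0])

```text
time_s: 19.83
ee_pos: [0.581, -0.0218, 0.0904]
orientation: [0.145, 0.691, -0.143, 0.693]
wrist_force: [-9.0, -0.4, 25.9]
gripper_width: 0.0001
```

Run:
```python
from h import *
s=st()
u=np.array([.402,.916]);b=np.array([.563,-.0585])
print('u',(s['ee_pos'][:2]-b)@u)
```

```text
t 19.83 tcp [ 0.581  -0.0218  0.0904] sh [ 0.0061 -0.0318] F [-9.   -0.39 25.91] Fys -3.33 M [ 0.009  1.935 -0.061] w 0.0001 q [-0.04  0.49 -0.01  1.07  0.    1.94] zyaw -23.6 xdir [ 0.003  0.002 -1.   ]
u 0.04083370851581479
```

Call:
arm_command(targets=[0, 0, 0, 0.05, 0, 0, 0, 0, 0, 0, 0.2, 0, 0, 0, 0, 0, 0, 0.4, 0, 0, 0, 0, -0.2, -0.3, 0.6, 0, 0, 0, 0, -0.5, -0.7, 0.6, 0, 0, 0, 0, -0.8, -0.9, 0.6, 0, 0, 0, 0, -0.8, -0.9, 0.6, 0, 0, 0, 0, -0.8, -0.9, 0.6, 0, 0, 0, 0, -0.8, -0.9, 0.6, 0, 0, 0])

```text
time_s: 20.58
ee_pos: [0.4224, -0.2037, 0.2333]
orientation: [0.145, 0.691, -0.143, 0.694]
wrist_force: [0.8, -0.8, -0.3]
gripper_width: -0.0
```

Run:
```python
from h import *
st()
t=cam('side');T=cam('top');g=lambda x:np.clip(255*(x/255.)**.6,0,255).astype(np.uint8)
a=cv2.resize(g(t['frame'][180:320,190:345]),(465,420),interpolation=cv2.INTER_CUBIC);b=cv2.resize(g(T['frame'][140:280,235:346]),(333,420),interpolation=cv2.INTER_CUBIC)
cv2.imwrite('pics/p7.png',np.hstack([a,b])[:,:,::-1])
```

```text
t 20.58 tcp [ 0.4224 -0.2037  0.2333] sh [-0.0839 -0.2557] F [ 0.81 -0.78 -0.35] Fys -0.47 M [ 0.006 -0.089  0.   ] w -0.0 q [-0.45  0.18 -0.07  1.32  0.    1.53] zyaw -23.5 xdir [ 0.005  0.003 -1.   ]
```

Run:
```python
from h import *
t=cam('side');T=cam('top')
b=np.array([.563,-.0585]);u=np.array([.402,.916])
for d,n in((t,'side'),(T,'top')):
    c=proj(d,[*(b+.035*u),.088]).astype(int)
    h=28; im=d['frame'][c[1]-h:c[1]+h,c[0]-h:c[0]+h]; g=cv2.cvtColor(im,cv2.COLOR_RGB2GRAY)
    m=(g<(75 if n=='top' else 85)).astype(np.uint8)
    print(n,'med',np.median(g),'base',proj(d,[*b,.086])-c+h,'tip flat',proj(d,[*(b+.074*u),.09])-c+h,'tip 1.4rad',proj(d,[*(b+.073*u),.101])-c+h)
    k,l,stt,cc=cv2.connectedComponentsWithStats(m)
    for i in range(1,k):
        if stt[i,4]>12: 
            print(stt[i],np.round(cc[i],1))
    for r in range(6,50,1): print(''.join('#' if x<75 else '+' if x<110 else '.' for x in g[r,4:52]))
```

```text
side med 184.0 base [36.2918268  19.38119469] tip flat [19.67853193 40.29430613] tip 1.4rad [19.44814488 35.90922754]
[ 17  15  27  27 323] [30.6 28.1]
[49 25  7 13 14] [52.  31.1]
[ 0 49 28  7 98] [10.3 52.8]
.....................#+.......++....+...........
.....................++............++...........
...................................++...........
..................................++............
.................................++.............
.....##..........................++.............
.................................+..............
.................+..............++..............
................#+.............++...............
.............................+#+................
............................+++...+++...........
...........................+#+#...#####+........
...........................+###..++#+###........
#+........................+####+.+++####........
..........................++############........
...........##............+###++++#+####+..+.....
........................+#######+#######++......
.......................+###############+.+......
........
[... 2899 characters left out ...]
####+++++####+
....................+++++##############++++####+
..+....................++++#############+++##+++
.+++....................++++++##############++++
.++.......................++++++############++++
.............................+++++##########++++
.................................+++#########++.
...................................++########++.
....................................+++#####++..
.......................................+++++++..
..........................................+++...
................................................
............................++..................
............................+++.................
............................+++.................
```

Run:
```python
from h import *
t=cam('side');T=cam('top')
b=np.array([.563,-.0585]);u=np.array([.402,.916])
c=lambda d:proj(d,[*(b+.035*u),.088]).astype(int)-28
for a,s in(((11.8,22.5),(20.5,39)),((11.8,22.5),(22,37.5)),((11.8,22.5),(21,41))):
    X,e=tri(T,c(T)+np.array(a),t,c(t)+np.array(s)); v=X[:2]-b
    print(np.round(X,4),round(e,4),'radius',np.linalg.norm(v),'dir',np.degrees(np.arctan2(v[1],v[0])))
# rack caps now
h=cv2.cvtColor(np.ascontiguousarray(t['frame'][:,:,::-1]),cv2.COLOR_BGR2HSV)
for lo,hi in(((95,80,60),(125,255,255)),((18,50,90),(35,255,255))):
    m=cv2.inRange(h,lo,hi);m[:240]=0;m[:,:200]=0;m[300:]=0;m[:,310:]=0;_,_,stt,cc=cv2.connectedComponentsWithStats(m)
    for k in range(1,len(cc)):
        if stt[k,4]>30: print(np.round(sh(onz(t,*cc[k],.106)),4))
```

```text
[0.5894 0.0082 0.0922] 0.0032 radius 0.07178204300897874 dir 68.3948016909746
[0.5873 0.0084 0.0965] 0.0007 radius 0.07114433289242617 dir 70.00652383233381
[0.5897 0.0082 0.0868] 0.0016 radius 0.07181293819673452 dir 68.2016856494259
[0.0366 0.0677]
[0.0078 0.0858]
[-0.0469  0.0722]
[0.0335 0.1053]
[-0.0192  0.0715]
[-0.0462  0.1049]
```

```bash
python3 -c "
from rig import bot
print(bot.sign_off())"
```

```text
the job is handed in; nothing more can be done
None
```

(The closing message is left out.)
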